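# Pull the model-house tray to the front of the shelf

## Robot

A 6-joint arm with a two-finger parallel gripper is mounted at the origin on the work surface. World frame = base frame: x ahead of the robot, y to its left, z up, the work surface at z = 0. Lengths are in m, angles in degrees, forces in N, time in s.
With the tool pointing down it reaches from about 0.225 to 0.875 m from the base axis. Payload 3.4 kg.
Tool frame: the origin (TCP) lies at the very end of the fingers, on their centre line; the grasp point (between the pads) lies 19 mm behind it; z points along the fingers, x is the direction in which the jaws open and shut, and the axes are right-handed (so a half turn about z gives the same grasp; the last joint's range is limited). The gripper opens to 85 mm and grips with 20 to 120 N. Pads are 22 mm wide; open, the fingers measure 114 mm over their backs; the gripper's body (76 mm by 85 mm) begins 54 mm behind the grasp point. The pads swing forward as they close: fully open they stand 13 mm farther back than shut.
Start: joints at [-6.933, 15.808, 86.224, -0, 77.962, -6.933], TCP at [0.575, -0, 0.231] pointing down, gripper open.
Joint ranges: [-165.64, 165.64], [-43.16, 119.46], [12.63, 154.43], [-67.54, 247.53], [6.08, 155.33], [-154.97, 154.97]. Speed limits (degrees/s): [147.25, 147.25, 180, 180, 180, 180].

## Interface

Orientations are given as a 3x3 rotation matrix whose columns are the frame's x, y, z axes.
In Python, from rig import observe, optics, order gives the robot as it stands.
- The arm moves only by the shell command python3 -m inch 'ROWS' [FORCE]. ROWS is JSON, a list of rows, each a list of 3 entries, a list of its own where there are three numbers: the closure in counts, from 0 (fully open) to 255 (shut), then the shift along the tool's x, y, z in m, then the turn, a rotation vector about the tool's x, y, z in rad. In form: [[hand, [tx, ty, tz], [rx, ry, rz]], ...]. A call has 1 to 20 rows; each row is the pose to reach, as a shift and turn from the pose commanded when the call began, along the tool's axes at that moment; what a row does not reach only later rows make up. A row lasts 1/12 s, in which the tool goes at most 41.7 mm and 7.16 degrees, less where a joint would pass 70% of its speed; a pose out of reach is approached as far as the arm can. A call with a gripper value outside its range is refused whole. The fingers move at their own pace and stop on an object; FORCE is the grip in N (left out, the last holds). Time passes only in rows, so rows that repeat a pose let the fingers close. It gives the time, the measured TCP pose, the force and the opening at its end, in the units of the state.
- observe(): the state, without advancing time (a new reading comes with each control period).
- optics.get_image(name): name is "scene" or "side" or "wrist"; returns a dict with "pixels" (480x640x3 uint8, red, green, blue), "vertical_fov" (degrees; the focal length in pixels is half the picture's height over the tangent of half this angle, whatever the lens; pixels are square), "cx", "cy" (the principal point, pixels), "R" (3x3) and "t" (3): a world point X has camera coordinates R X + t. Camera axes: x right, y down, z forward; pixel columns grow to the right and rows downward; lengths in m; the calibration is good to about 2 mm. A picture is of the moment at which its call begins. There is no depth.
- order.job_done(): hands the job in, once; it reports no verdict.
The state is a dict: "t": time; "joint_pos": joint angles; "dq": joint speeds; "joint_efforts": joint torques, N m; "eef_pos": TCP position; "orientation": TCP orientation; "wrist_force": force on the tool from outside, world axes, zero at the start; "torque": the same for the moment, N m; "width": finger opening in m.
Only numpy, scipy, OpenCV 4.12 (cv2) and the standard library are available. Lean on these libraries where they do the work, as an engineer would, in place of code of your own. Each camera call takes 0.05 s, during which the arm holds its last target.

## Task

Pick up the pull hook, hook it over the front lip of the tray that holds the model house and drag the tray forward, without tipping it, until its front is level with the front edge of the shelf and it stands straight. The gripper and arm themselves must not touch that tray, and the tray of model trees stays where it is. Then set the hook back down on the table the way it stood and let go.

Things in the scene. Friction and masses are not known exactly. Their poses are not given: they have to be found in the camera images.
- hook_grip (a point): Hand pull hook standing on the table. Point: centre of its wooden handle, 110 long (x), 28 wide (y), 50 high, 25 above its foot; grasp across y. x points from handle to hook, z up. A steel bar 6 thick runs forward, underside 16 above the point, to a turned-down steel plate 40 wide, 5 thick, centred 170 ahead of the point, its lower edge level with the foot (41 below the bar's underside). 0.2 kg.
- house_tray: Loose wooden tray holding a white-grey model house, 0.3-0.65 kg. 180 deep (x), 150 wide (y), walls 45 high, 6 thick, floor 6. Origin: centre of its underside, z up. The front wall, the lip to hook, faces -x (outer face at x -90). House (94 high) starts 53 behind that face: a free strip 47 wide inside the lip. Stands on the deck, front 60-90 behind the deck's front edge, under the roof.
- tree_tray: The same wooden tray, but holding four round brown model trees on sticks; stands beside the house tray on the shelf, on either side of it. To be left alone. Origin and axes as for the house tray.
- shelf: Fixed low, deep shelf: plywood deck 320 deep (x), 440 wide (y), top 30 above the table. Origin: centre of its underside, on the table. Its front faces -x; deck's front edge at x -160. A see-through roof of steel rods, underside 196 and top 209 above the table, starts 39 behind the front edge (x -121) and runs to the back, on four thin posts at y +-212.

How it is judged:
By the outcome, as a careful person would: the job done as asked, in the order asked, and still so for the second after the job is handed in, with the robot touching nothing.
It also fails if it takes over 54 s, if anything falls off the work surface, if the arm or the gripper's body presses on something with over 40 N, if the wrist force passes 120 N, or if a joint passes its speed limit or range.

## Working session

There is one attempt and no reset: what is moved stays moved. The work goes in short steps, Python scripts to look and compute and a shell command to move; the robot and the scene stay as the last step left them, time stands still between calls to the robot, and variables do not carry over. Pictures are saved under pics/ and viewed, and the job is handed in when it is done.

```bash
mkdir -p pics; ls; python3 - <<'E'
from rig import observe, optics
import cv2
print(observe())
for n in ["scene","side","wrist"]:
    d=optics.get_image(n); cv2.imwrite(f"pics/{n}0.png",d["pixels"][:,:,::-1])
    print(n,d["vertical_fov"],d["cx"],d["cy"],d["R"],d["t"])
E
```

```text
pics
{'t': 0.0, 'joint_pos': array([-6.93345899e+00,  1.58466353e+01,  8.62961806e+01,  9.79937803e-04,
        7.79611468e+01, -6.93337664e+00]), 'dq': array([-0.08412758,  0.06514994,  0.04482011, -0.00199571, -0.04247745,
       -0.00818802]), 'joint_efforts': array([ 6.20495921e-04, -4.16768074e+01, -2.45808578e+01, -1.52056768e-04,
        1.11346930e-02,  1.69860516e-05]), 'eef_pos': array([5.74468122e-01, 5.87117500e-05, 2.30442847e-01]), 'orientation': array([[ 9.99998381e-01, -5.23170054e-06, -1.79920113e-03],
       [-4.80773793e-06, -9.99999972e-01,  2.35643607e-04],
       [-1.79920231e-03, -2.35634576e-04, -9.99998354e-01]]), 'wrist_force': array([-0.01753238, -0.34191958, -0.96525134]), 'torque': array([ 0.08879765, -0.00349779,  0.04540691]), 'width': 0.08541009921077815}
scene 57.52028997263346 316.4465076734741 238.24154712920432 [[ 0.85696986  0.51526513  0.01022295]
 [ 0.33640575 -0.54424998 -0.76852009]
 [-0.39042777  0.66203761 -0.63974398]] [-0.55633459 -0.13692511  0.90624088]
side 48.06100788316924 321.3484082433407 235.4387334759601 [[-0.99282676 -0.11710454 -0.02411547]
 [-0.05077553  0.59557484 -0.80169349]
 [ 0.10824452 -0.79471827 -0.59724869]] [0.59917009 0.06553348 0.80500963]
wrist 70.26113150064944 317.15507781724057 238.87420179792926 [[ 9.99996347e-01 -7.44124890e-04 -2.59847727e-03]
 [ 7.59291657e-05 -9.53244312e-01  3.02200722e-01]
 [-2.70185875e-03 -3.02199816e-01 -9.53240773e-01]] [-0.57375071 -0.03941994  0.38100963]
```

View pics/scene0.png

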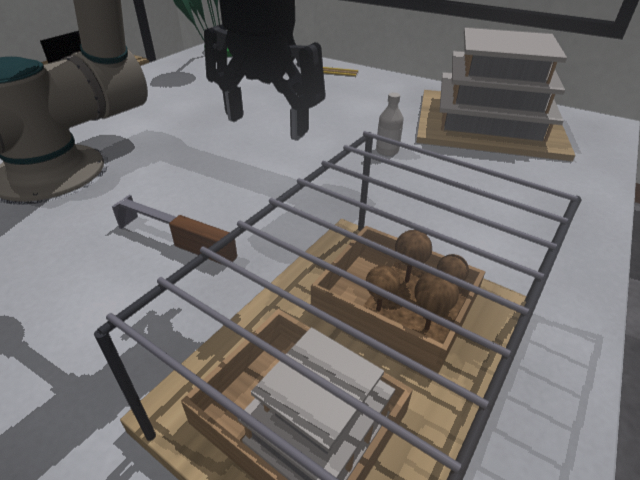

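View pics/side0.png

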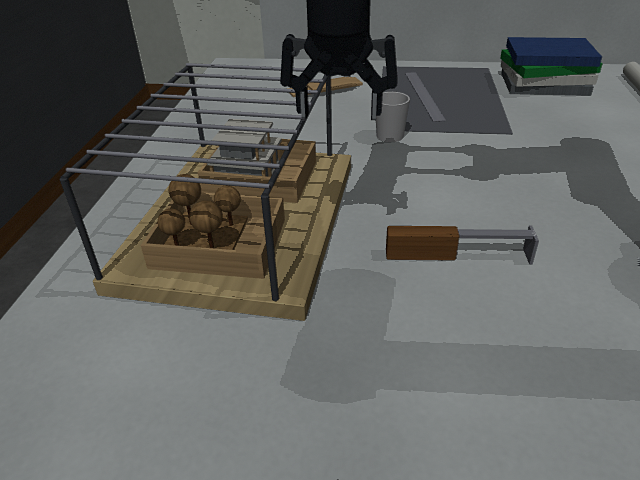

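View pics/wrist0.png

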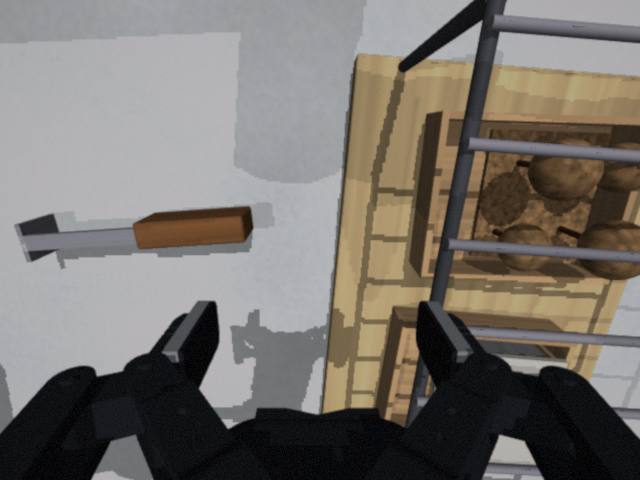

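The scene view shows the hook at about (175,230), pointing toward the robot. The house tray is nearest the camera and the tree tray is beyond it. The side view shows the hook at (387–537, 230–262), and the wrist view shows the handle at (135–250, 207–248). I'll zoom in for precise corner pixels.

```bash
python3 - <<'E'
import cv2
def crop(n,x0,y0,x1,y1,k,out):
    im=cv2.imread(f"pics/{n}0.png")[y0:y1,x0:x1]
    im=cv2.resize(im,None,fx=k,fy=k,interpolation=cv2.INTER_CUBIC)
    im=cv2.convertScaleAbs(im,alpha=1.4,beta=20)
    for x in range((x0+19)//20*20,x1,20):
        cv2.putText(im,str(x),((x-x0)*k,8),0,.33,(0,0,255));cv2.line(im,((x-x0)*k,10),((x-x0)*k,16),(0,0,255))
    for y in range((y0+19)//20*20,y1,20):
        cv2.putText(im,str(y),(0,(y-y0)*k+3),0,.33,(0,0,255));cv2.line(im,(22,(y-y0)*k),(28,(y-y0)*k),(0,0,255))
    cv2.imwrite(f"pics/{out}.png",im)
crop("scene",110,300,420,480,2,"c1")
crop("scene",100,185,250,275,5,"c2")
crop("side",180,100,380,320,2,"c3") 
crop("side",375,215,550,275,4,"c4")
crop("wrist",0,190,270,280,2,"c5")
crop("wrist",310,40,640,480,1,"c6")
E
```

```text
(no output)
```

View pics/c1.png

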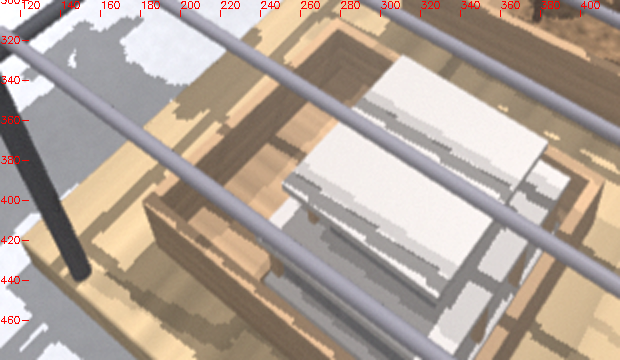

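View pics/c2.png

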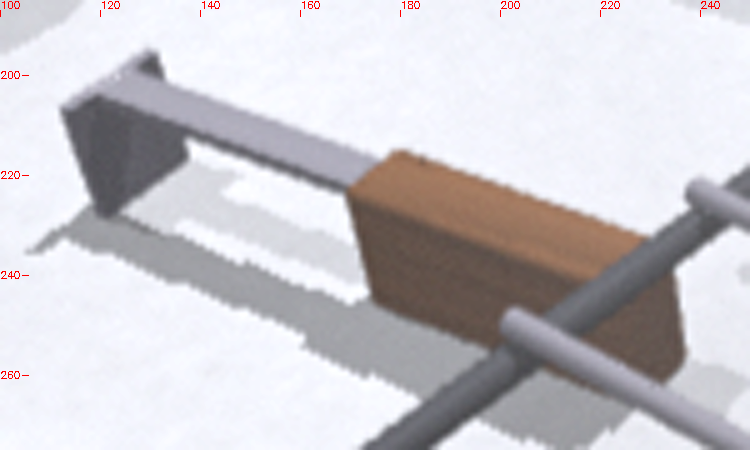

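View pics/c4.png

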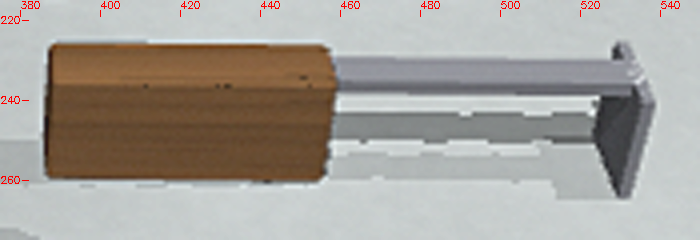

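View pics/c5.png

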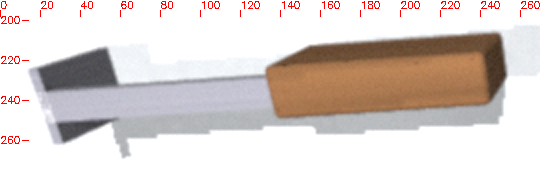

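View pics/c3.png

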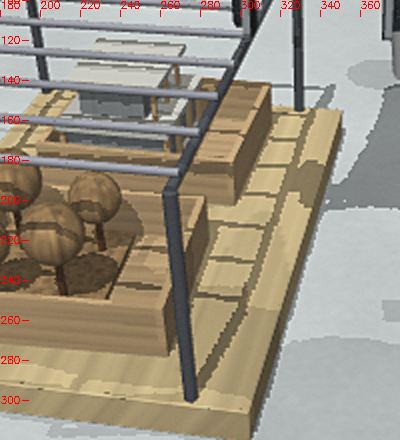

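```bash
cat > h.py <<'E'
import numpy as np, cv2
from rig import optics
from scipy.optimize import least_squares
def cam(n):
    d=optics.get_image(n); f=240/np.tan(np.radians(d["vertical_fov"]/2))
    d["K"]=np.array([[f,0,d["cx"]],[0,f,d["cy"]],[0,0,1]]);return d
def proj(d,X):
    c=np.atleast_2d(X)@np.array(d["R"]).T+d["t"]; p=c@d["K"].T; return p[:,:2]/p[:,2:]
def pose(p,X,z0=0):
    X=np.atleast_2d(X)/1000.; a=np.radians(p[2]); c,s=np.cos(a),np.sin(a)
    return np.c_[p[0]+c*X[:,0]-s*X[:,1],p[1]+s*X[:,0]+c*X[:,1],X[:,2]+z0]
def fit(obs,p0,z0=0):  # obs: list of (cam, X_body mm, pix)
    g=lambda p:np.concatenate([(proj(d,pose(p,X,z0))[0]-u) for d,X,u in obs])
    r=least_squares(g,p0,loss="soft_l1",f_scale=2,x_scale=[.01,.01,1]); return r.x,g(r.x).reshape(-1,2)
def box(x0,x1,y0,y1,z0,z1):
    C=[(x,y,z) for x in(x0,x1) for y in(y0,y1) for z in(z0,z1)]
    return [(a,b) for i,a in enumerate(C) for b in C[i+1:] if sum(q!=w for q,w in zip(a,b))==1]
HOOK=box(-55,55,-14,14,0,50)+box(167.5,172.5,-20,20,0,47)
TRAY=box(-90,90,-75,75,0,45)+box(-84,84,-69,69,6,45)
SHELF=box(-160,160,-220,220,0,30)
def draw(im,d,segs,p,z0,col):
    for a,b in segs:
        u=proj(d,pose(p,[a,b],z0)); 
        cv2.line(im,*[tuple(int(round(v*16)) for v in q) for q in u],col,1,cv2.LINE_AA,4)
E
cat > m1.py <<'E'
from h import *
S,D,W=cam("scene"),cam("side"),cam("wrist")
hk=[(S,(55,14,0+50),(169.6,223)),(S,(55,-14,50),(179.4,215)),(S,(55,14,0),(174.4,245)),(S,(172.5,20,0),(121,228.4)),(S,(172.5,20,47),(112.4,206.6)),(S,(172.5,-20,47),(131,195)),
(D,(-55,-14,50),(387.5,236)),(D,(55,-14,50),(459,237)),(D,(55,-14,0),(456,260)),(D,(-55,-14,0),(386,259.5)),(D,(172.5,-20,0),(531,264.5)),(D,(172.5,-20,47),(539,239))]
# hook x ~ world -x: yaw 180 -> hook +y is world -y (toward scene cam)
P={}
P['hook']=fit(hk,[.42,.12,180])
tr=[(S,(-90,-75,45),(182.5,401)),(S,(-90,75,45),(278,311)),(S,(-90,-75,0),(187,420)),
(D,(-90,75,45),(300,180)),(D,(-90,75,0),(298,202)),(D,(-90,-75,45),(315.5,141.5)),(D,(-90,-75,0),(314,160)),(W,(-90,75,45),(395,307))]
P['house']=fit(tr,[.75,-.1,0],.03)
sh=[(S,(-160,-220,30),(122.5,422)),(D,(-160,220,30),(305,304)),(D,(-160,-220,30),(351,154)),(W,(-160,220,30),(357,55)),(W,(-160,0,30),(342,240))][:4]
P['shelf']=fit(sh,[.78,0,0])
tt=[(W,(-90,75,45),(428,112)),(W,(-90,-75,45),(416,278)),(D,(-90,75,45),(262.5,257)),(D,(-90,75,0),(262,277)),(S,(-90,75,45),(346,222)),(S,(-90,-75,45),(312,290))]
P['tree']=fit(tt,[.75,.08,0],.03)
for k,(p,r) in P.items(): print(k,p.round(4),'\n',r.round(1).tolist())
for n,d in zip("SDW",(S,D,W)):
    im=d["pixels"][:,:,::-1].copy()
    for k,(sg,z,c) in dict(hook=(HOOK,0,(0,255,0)),house=(TRAY,.03,(255,0,255)),tree=(TRAY,.03,(255,255,0)),shelf=(SHELF,0,(0,0,255))).items(): draw(im,d,sg,P[k][0],z,c)
    cv2.imwrite(f"pics/ov{n}.png",im)
E
python3 m1.py
```

```text
hook [ 4.469000e-01 -1.690000e-02  1.838831e+02] 
 [[-1.6, 0.0], [0.4, -1.2], [-0.2, 1.7], [-1.3, -0.2], [-0.4, -0.3], [-1.2, -0.5], [-0.8, -0.3], [0.0, -0.5], [-1.0, 1.8], [-0.8, 1.4], [0.6, 0.7], [-0.9, 2.3]]
house [ 0.739  -0.1867 -3.7261] 
 [[-1.2, -1.4], [-2.3, -4.5], [2.2, 2.1], [-1.9, 1.9], [1.3, 2.1], [-0.6, 0.4], [1.6, 2.6], [2.2, 16.3]]
shelf [ 0.7549 -0.0868 -3.8082] 
 [[-4.4, 1.0], [-1.0, 1.3], [-1.6, 0.0], [-0.4, -1.4]]
tree [0.7586 0.0203 1.829 ] 
 [[1.0, -0.8], [2.6, 0.7], [5.7, -2.7], [8.8, 1.4], [12.2, 2.5], [-3.5, -2.8]]
```

View overlays.

View pics/ovS.png

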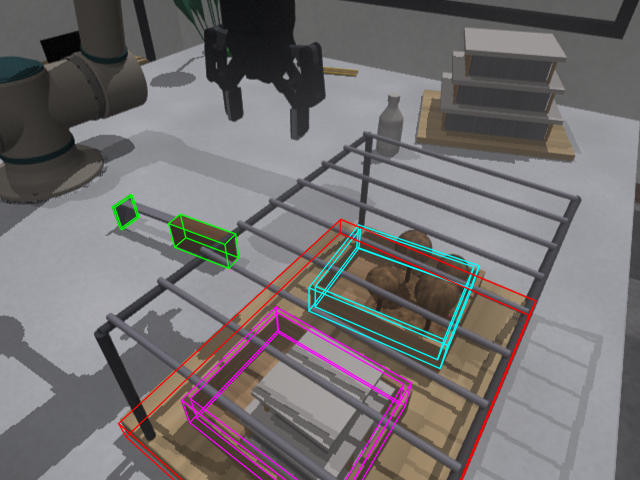

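View pics/ovD.png

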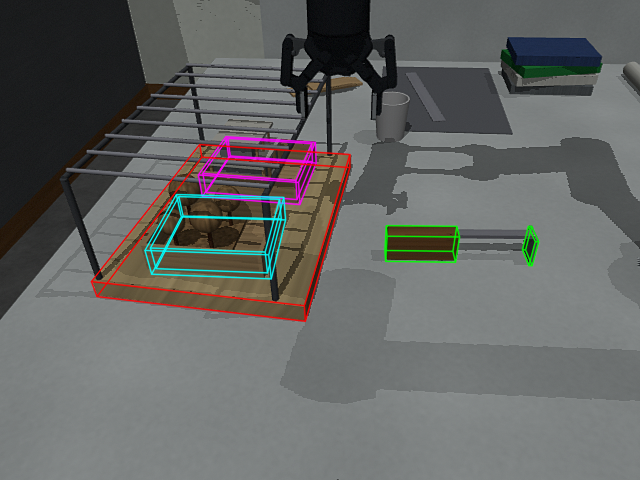

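View pics/ovW.png

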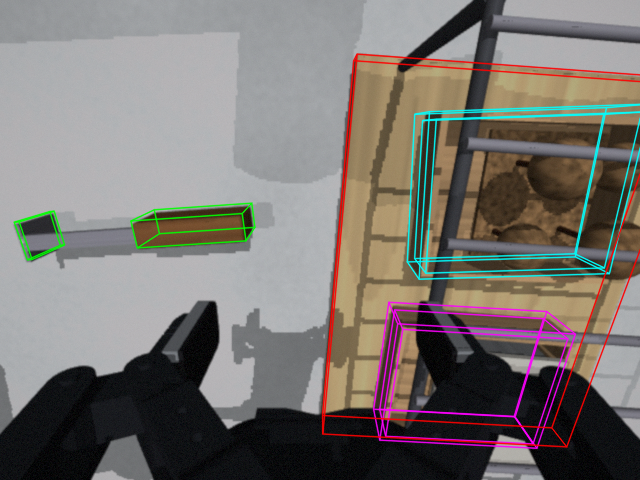

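The hook wireframe sits on the hook to within about 2 px. I get (0.447, -0.017) with its x axis at 184°. The shelf is at yaw -3.8° and the house tray fits roughly. Next I'll move above the handle.

```bash
python3 -m inch '[[0,[-0.128,0.017,0.11],[0,0,-1.639]],[0,[-0.128,0.017,0.11],[0,0,-1.639]],[0,[-0.128,0.017,0.11],[0,0,-1.639]],[0,[-0.128,0.017,0.11],[0,0,-1.639]],[0,[-0.128,0.017,0.11],[0,0,-1.639]],[0,[-0.128,0.017,0.11],[0,0,-1.639]],[0,[-0.128,0.017,0.11],[0,0,-1.639]],[0,[-0.128,0.017,0.11],[0,0,-1.639]],[0,[-0.128,0.017,0.11],[0,0,-1.639]],[0,[-0.128,0.017,0.11],[0,0,-1.639]],[0,[-0.128,0.017,0.11],[0,0,-1.639]],[0,[-0.128,0.017,0.11],[0,0,-1.639]],[0,[-0.128,0.017,0.11],[0,0,-1.639]],[0,[-0.128,0.017,0.11],[0,0,-1.639]],[0,[-0.128,0.017,0.11],[0,0,-1.639]],[0,[-0.128,0.017,0.11],[0,0,-1.639]]]' 60; python3 - <<'E'
from h import *
from rig import observe
print(observe()["joint_pos"])
P=dict(hook=[.4469,-.0169,183.88],shelf=[.7549,-.0868,-3.8],house=[.739,-.1867,-3.7])
for n in("wrist","side"):
    d=cam(n); im=d["pixels"][:,:,::-1].copy(); draw(im,d,HOOK,P['hook'],0,(0,255,0)); draw(im,d,SHELF,P['shelf'],0,(0,0,255)); draw(im,d,TRAY,P['house'],.03,(255,0,255))
    cv2.imwrite(f"pics/b_{n}.png",im)
E
```

```text
t: 1.63
eef_pos: [0.447, -0.017, 0.1213]
orientation: [[-0.066, 0.998, 0.0], [0.998, 0.066, -0.0], [-0.0, 0.0, -1.0]]
wrist_force: [0.6, 0.3, -0.7]
width: 0.0854
[-1.11013836e+01  1.03784837e+01  1.10916954e+02  6.50985658e-04
  5.86968055e+01 -1.04865682e+02]
```

View pics/b_wrist.png

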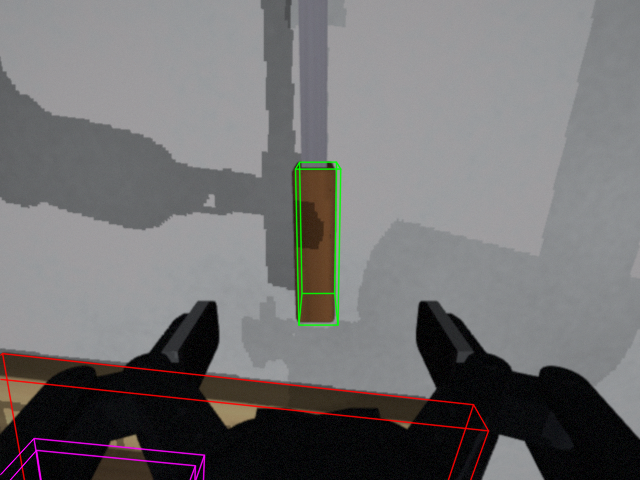

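View pics/b_side.png

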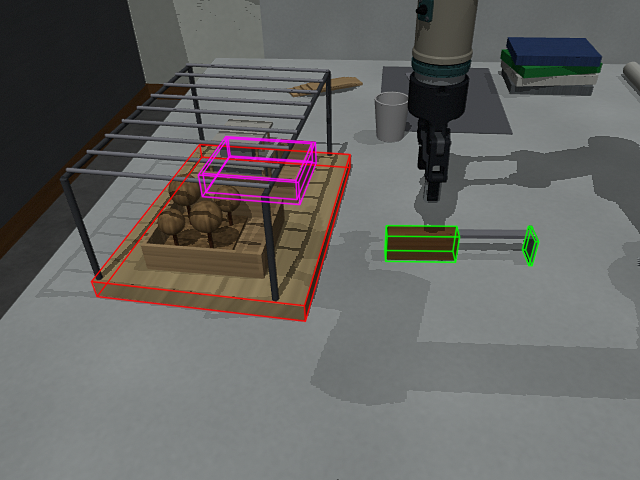

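The wrist view shows the handle at (297–338, 163–325), centred between the fingers with the wireframe on it. I'll descend and grasp.

```bash
python3 -m inch '[[0,[0,0,0.04],[0,0,0]],[0,[0,0,0.08],[0,0,0]],[0,[0,0,0.1],[0,0,0]],[0,[0,0,0.109],[0,0,0]],[0,[0,0,0.109],[0,0,0]],[0,[0,0,0.109],[0,0,0]],[120,[0,0,0.109],[0,0,0]],[255,[0,0,0.109],[0,0,0]],[255,[0,0,0.109],[0,0,0]],[255,[0,0,0.109],[0,0,0]],[255,[0,0,0.109],[0,0,0]],[255,[0,0,0.109],[0,0,0]],[255,[0,0,0.109],[0,0,0]],[255,[0,0,0.109],[0,0,0]],[255,[0,0,0.109],[0,0,0]]]' 70; python3 - <<'E'
from h import *
d=cam("side"); im=d["pixels"][:,:,::-1].copy(); draw(im,d,HOOK,[.4469,-.0169,183.88],0,(0,255,0)); cv2.imwrite("pics/g_side.png",im[150:330,300:620])
E
```

```text
t: 2.98
eef_pos: [0.4477, -0.0173, 0.0132]
orientation: [[-0.068, 0.998, 0.002], [0.998, 0.068, -0.001], [-0.001, 0.002, -1.0]]
wrist_force: [-1.1, -0.7, 4.7]
width: 0.0272
```

View pics/g_side.png

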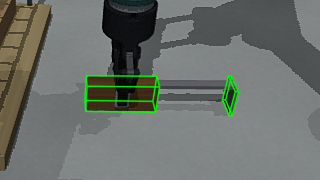

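Grasped: the opening is 27 mm and the hook hasn't moved. I'll lift, back off and turn the first half, with the hook swinging through +y.

```bash
python3 -m inch '[[255,[0,0,-0.02],[0,0,0]],[255,[0,0,-0.05],[0,0,0]],[255,[0,-0.02,-0.08],[0,0,0]],[255,[0,-0.04,-0.11],[0,0,0.1]],[255,[0,-0.06,-0.13],[0,0,0.22]],[255,[0,-0.06,-0.13],[0,0,0.34]],[255,[0,-0.06,-0.13],[0,0,0.46]],[255,[0,-0.06,-0.13],[0,0,0.58]],[255,[0,-0.06,-0.13],[0,0,0.7]],[255,[0,-0.06,-0.13],[0,0,0.82]],[255,[0,-0.06,-0.13],[0,0,0.94]],[255,[0,-0.06,-0.13],[0,0,1.06]],[255,[0,-0.06,-0.13],[0,0,1.18]],[255,[0,-0.06,-0.13],[0,0,1.3]],[255,[0,-0.06,-0.13],[0,0,1.42]],[255,[0,-0.06,-0.13],[0,0,1.54]],[255,[0,-0.06,-0.13],[0,0,1.64]],[255,[0,-0.06,-0.13],[0,0,1.64]]]'; python3 - <<'E'
from h import *
for n in("wrist","scene","side"):
    d=cam(n); cv2.imwrite(f"pics/t_{n}.png",d["pixels"][:,:,::-1])
E
```

```text
t: 4.53
eef_pos: [0.3867, -0.021, 0.1422]
orientation: [[1.0, -0.003, -0.0], [-0.003, -1.0, 0.0], [-0.0, -0.0, -1.0]]
wrist_force: [0.3, -0.9, -2.0]
width: 0.0274
```

View pics/t_wrist.png

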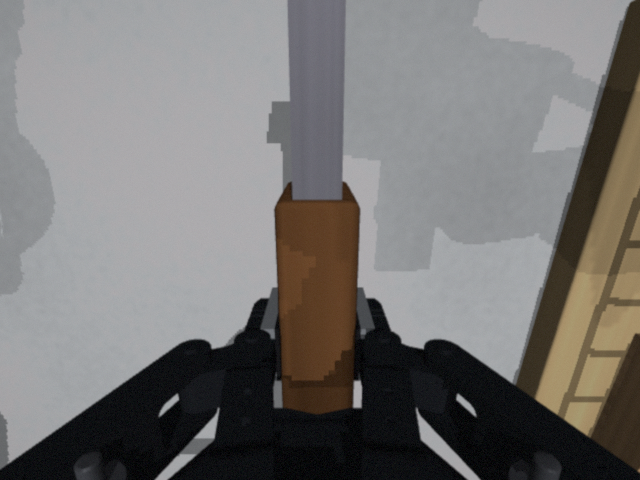

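View pics/t_side.png

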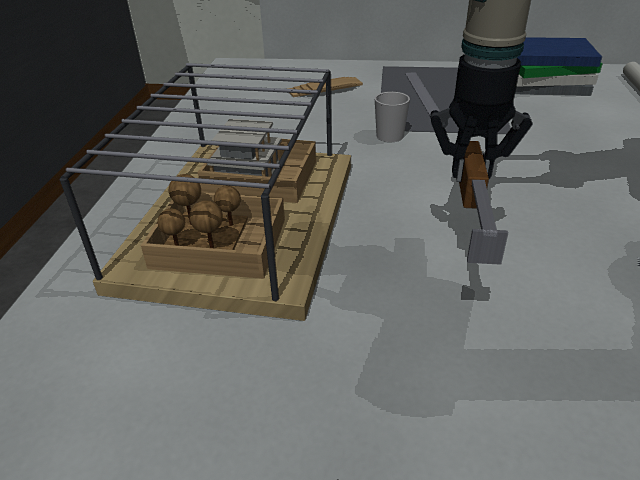

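View pics/t_scene.png

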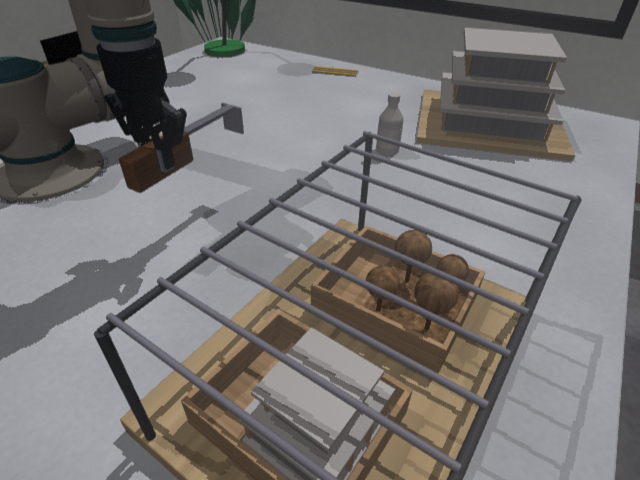

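```bash
python3 - <<'E'
from h import *
d=cam("side"); 
def bp(d,u,z):
    r=np.array(d["R"]).T@np.linalg.inv(d["K"])@np.array([*u,1]); c=-np.array(d["R"]).T@d["t"]; return c+r*(z-c[2])/r[2]
print("cup",bp(d,(390,138),0), bp(d,(408,100),.06))
E
python3 -m inch '[[255,[0,0.02,0],[0,0,0.12]],[255,[0,0.04,0],[0,0,0.24]],[255,[0,0.06,0],[0,0,0.36]],[255,[0,0.08,0],[0,0,0.48]],[255,[0,0.10,0],[0,0,0.6]],[255,[0,0.12,0],[0,0,0.72]],[255,[-0.005,0.14,0],[0,0,0.84]],[255,[-0.005,0.14,0],[0,0,0.96]],[255,[-0.005,0.14,0],[0,0,1.08]],[255,[-0.005,0.14,0],[0,0,1.2]],[255,[-0.005,0.14,0],[0,0,1.32]],[255,[-0.005,0.14,0],[0,0,1.44]],[255,[-0.005,0.14,0],[0,0,1.56]],[255,[-0.005,0.14,0],[0,0,1.64]],[255,[-0.005,0.14,0],[0,0,1.64]]]'; python3 - <<'E'
from h import *
for n in("wrist","scene","side"):
    d=cam(n); cv2.imwrite(f"pics/u_{n}.png",d["pixels"][:,:,::-1])
E
```

```text
cup [ 0.50000431 -0.43316056  0.        ] [ 0.46367243 -0.50568071  0.06      ]
t: 5.98
eef_pos: [0.3819, -0.161, 0.1422]
orientation: [[-0.07, -0.998, -0.0], [-0.998, 0.07, 0.0], [-0.0, 0.0, -1.0]]
wrist_force: [-0.4, 0.8, -2.3]
width: 0.0275
```

View pics/u_wrist.png

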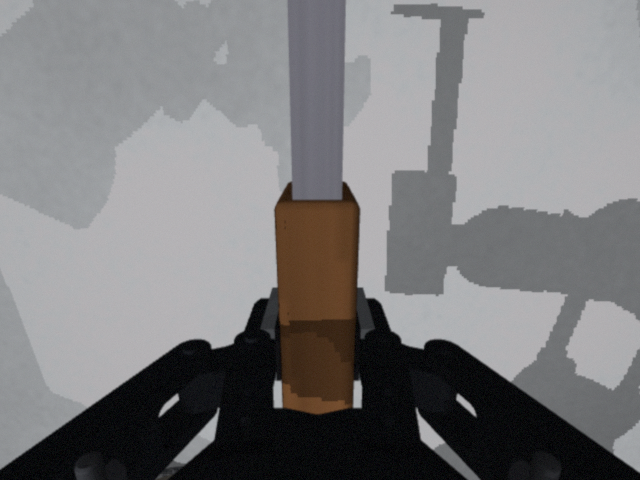

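View pics/u_side.png

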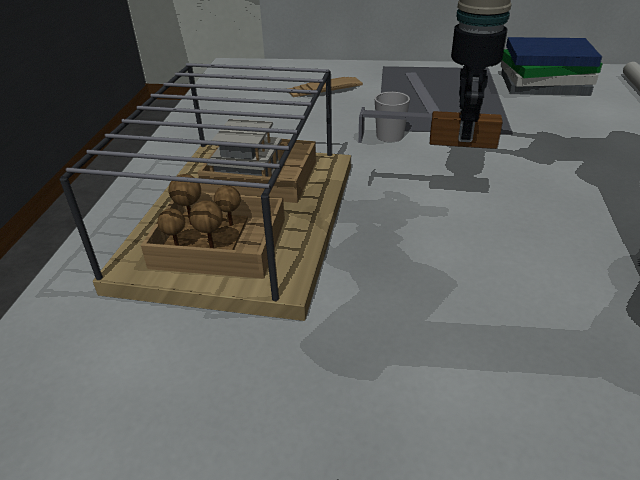

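View pics/u_scene.png

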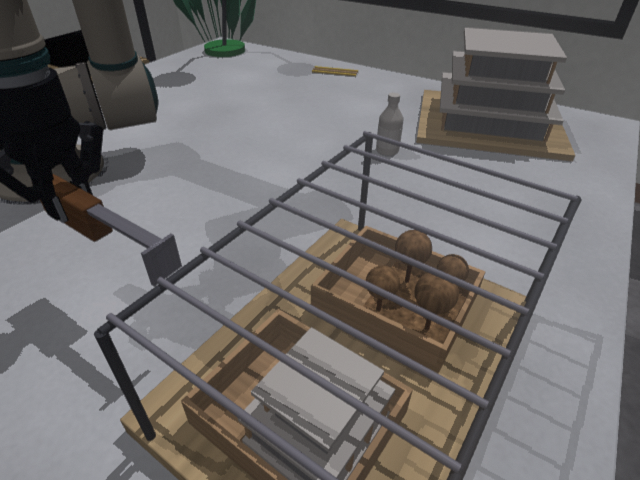

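The hook now points at the shelf. Next I'll refine the tray and shelf poses.

```bash
python3 - <<'E'
import cv2
def crop(f,x0,y0,x1,y1,k,out):
    im=cv2.imread(f"pics/{f}.png")[y0:y1,x0:x1]
    im=cv2.resize(im,None,fx=k,fy=k,interpolation=cv2.INTER_CUBIC)
    im=cv2.convertScaleAbs(im,alpha=1.4,beta=20)
    for x in range((x0+9)//10*10,x1,10):
        cv2.putText(im,str(x),((x-x0)*k,8),0,.3,(0,0,255));cv2.line(im,((x-x0)*k,10),((x-x0)*k,16),(0,0,255))
    for y in range((y0+9)//10*10,y1,10):
        cv2.putText(im,str(y),(0,(y-y0)*k+3),0,.3,(0,0,255));cv2.line(im,(22,(y-y0)*k),(28,(y-y0)*k),(0,0,255))
    cv2.imwrite(f"pics/{out}.png",im)
crop("u_side",235,130,360,215,6,"d1")
crop("u_scene",110,380,240,475,6,"d2")
crop("u_scene",230,210,370,330,5,"d3")
crop("wrist0",320,285,470,425,5,"d4")
E
```

```text
(no output)
```

View pics/d1.png

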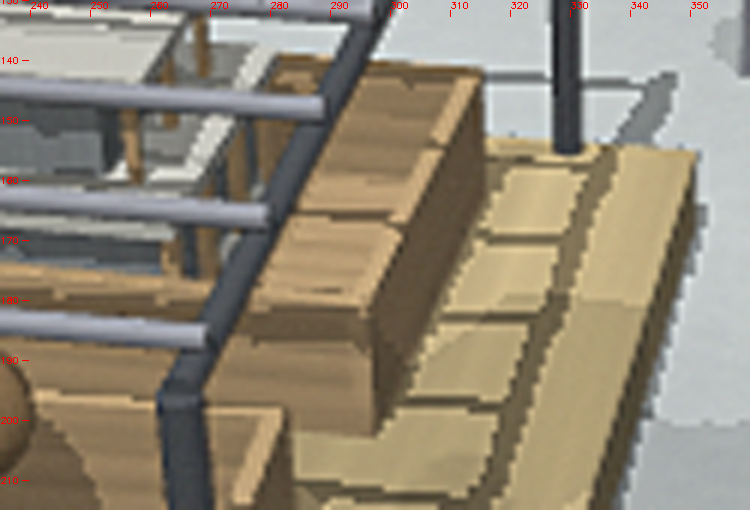

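View pics/d2.png

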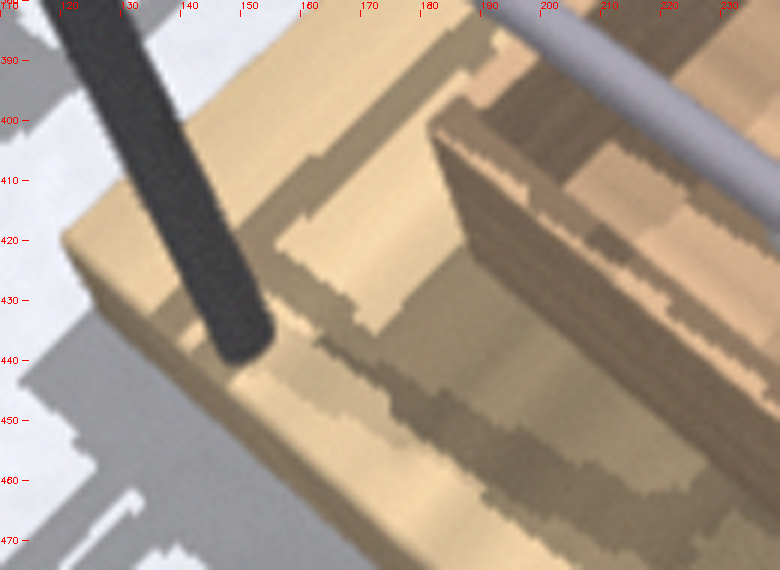

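View pics/d3.png

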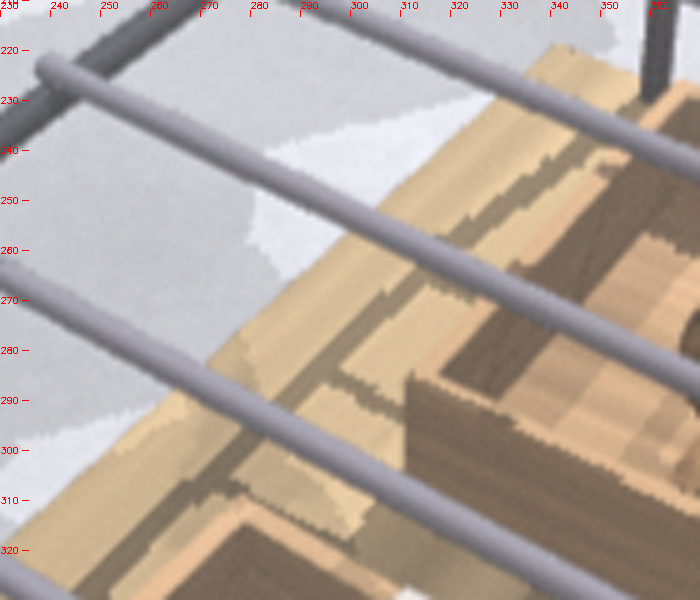

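View pics/d4.png

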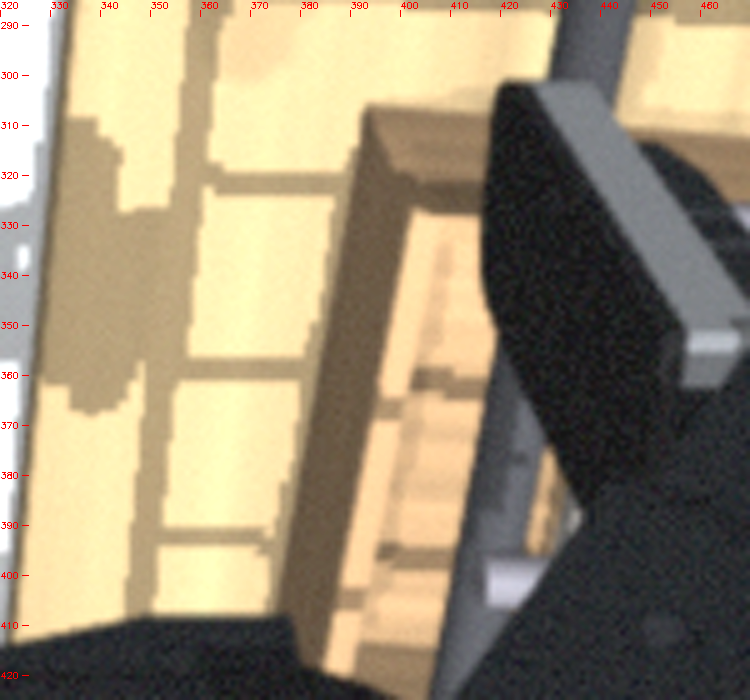

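```bash
cat > m2.py <<'E'
from h import *
import pickle
S,D=cam("scene"),cam("side")
W=dict(vertical_fov=70.2611315,R=[[ 9.99996347e-01,-7.44124890e-04,-2.59847727e-03],[7.59291657e-05,-9.53244312e-01,3.02200722e-01],[-2.70185875e-03,-3.02199816e-01,-9.53240773e-01]],t=[-0.57375071,-0.03941994,0.38100963])
f=240/np.tan(np.radians(W["vertical_fov"]/2)); W["K"]=np.array([[f,0,317.155],[0,f,238.874],[0,0,1]])
P={}
tr=[(S,(-90,-75,45),(181.7,401.3)),(S,(-90,75,45),(278.6,309.6)),(S,(-90,-75,0),(189.7,423.3)),
(D,(-90,75,45),(296.7,181.3)),(D,(-90,75,0),(297.5,202.7)),(D,(-90,-75,45),(315.3,141.7)),(D,(-90,-75,0),(315.5,162.5)),(W,(-90,75,0),(393,306))]
sh=[(S,(-160,-220,30),(120.5,419.5)),(S,(-160,220,30),(341,218.6)),(D,(-160,220,30),(305,304)),(D,(-160,-220,30),(351.2,155.3)),(W,(-160,220,30),(357,55))]
P['house']=fit(tr,[.75,-.19,-3.8],.03)
P['shelf']=fit(sh,[.7549,-.0868,-3.8])
for k,(p,r) in P.items(): print(k,p.round(4),'\n',r.round(1).tolist())
for nm in ("S","D","SD"):
    print(nm,[fit([o for o in q if (o[0] is S and 'S' in nm) or (o[0] is D and 'D' in nm)],p0,z)[0].round(4).tolist() for q,p0,z in((tr,[.75,-.19,-3.8],.03),(sh,[.75,-.087,-3.8],0))])
a=np.radians(P['shelf'][0][2]);Rm=np.array([[np.cos(a),np.sin(a)],[-np.sin(a),np.cos(a)]])
fr=pose(P['house'][0],[(-90,-75,0),(-90,0,0),(-90,75,0)],.03)[:,:2]
print("tray front in shelf frame",(1000*(fr-P['shelf'][0][:2])@Rm.T).round(1)+[160,0])
print("lip world",fr, "edge centre", pose(P['shelf'][0],[(-160,0,30)]))
E
python3 m2.py
```

```text
house [ 0.7417 -0.1906 -5.0921] 
 [[-0.7, 0.1], [-0.7, -0.5], [-0.8, 0.5], [-1.2, -0.0], [-0.6, 0.7], [-0.9, -0.2], [-0.3, -0.4], [-0.2, -2.5]]
shelf [ 0.7536 -0.0867 -4.0985] 
 [[-3.2, 1.6], [-0.6, 0.1], [-1.0, 1.7], [-0.6, -1.0], [-0.1, -2.4]]
S [[0.7424, -0.1905, -5.3293], [0.7545, -0.0835, -3.9323]]
D [[0.7404, -0.1907, -4.9832], [0.7525, -0.0891, -4.1418]]
SD [[0.7416, -0.1899, -4.9533], [0.7536, -0.084, -3.9185]]
tray front in shelf frame [[  64.3 -177.9]
 [  65.6 -103. ]
 [  66.9  -28. ]]
lip world [[ 0.64543686 -0.25735772]
 [ 0.65209362 -0.18265372]
 [ 0.65875038 -0.10794972]] edge centre [[ 0.59400308 -0.0752744   0.03      ]]
```

The refined fit has residuals of about 1 px. The tray front is 65.6 mm behind the edge (the expected range is 60–90), it is yawed about -1° relative to the shelf, and the shelf yaw is about -4°. Next I'll insert the hook above the lip.

```bash
python3 -m inch '[[255,[0.003,-0.02,0.01],[0,0,0]],[255,[0.003,-0.045,0.018],[0,0,0]],[255,[0.003,-0.07,0.018],[0,0,0]],[255,[0.003,-0.09,0.018],[0,0,0]],[255,[0.003,-0.11,0.018],[0,0,0]],[255,[0.003,-0.12,0.018],[0,0,0]],[255,[0.003,-0.128,0.018],[0,0,0]],[255,[0.003,-0.128,0.018],[0,0,0]],[255,[0.003,-0.128,0.018],[0,0,0]]]'; cat > ov.py <<'E'
import sys
from h import *
from rig import observe
def ov(tag,house=[.7417,-.1906,-5.09],views=("wrist","scene","side"),shelf=[.7536,-.0867,-4.0]):
    o=observe(); R=np.array(o["orientation"]); p=np.array(o["eef_pos"]); yaw=np.degrees(np.arctan2(-R[1,1],-R[0,1]))
    hp=[p[0]+.0008*np.cos(np.radians(yaw)),p[1]+.0008*np.sin(np.radians(yaw)),yaw]; zf=p[2]-.0132
    print("hook",np.round(hp,4),"foot",round(zf,4),"force",o["wrist_force"].round(1),"plate",pose(hp,[(170,0,0)],zf).round(4))
    for n in views:
        d=cam(n); im=d["pixels"][:,:,::-1].copy(); cv2.imwrite(f"pics/{tag}_{n}_raw.png",im)
        draw(im,d,HOOK,hp,zf,(0,255,0)); draw(im,d,SHELF,shelf,0,(0,0,255)); draw(im,d,TRAY[:12],house,.03,(255,0,255)); cv2.imwrite(f"pics/{tag}_{n}.png",im)
if __name__=="__main__": ov(sys.argv[1])
E
python3 ov.py v
```

```text
t: 6.98
eef_pos: [0.5086, -0.1728, 0.1241]
orientation: [[-0.07, -0.998, -0.002], [-0.998, 0.07, 0.0], [-0.0, 0.002, -1.0]]
wrist_force: [-0.1, 0.0, -1.2]
width: 0.0269
hook [ 0.5094 -0.1728 -3.9874] foot 0.1109 force [-0.1  0.  -1.2] plate [[ 0.679  -0.1847  0.1109]]
```

View pics/v_wrist.png

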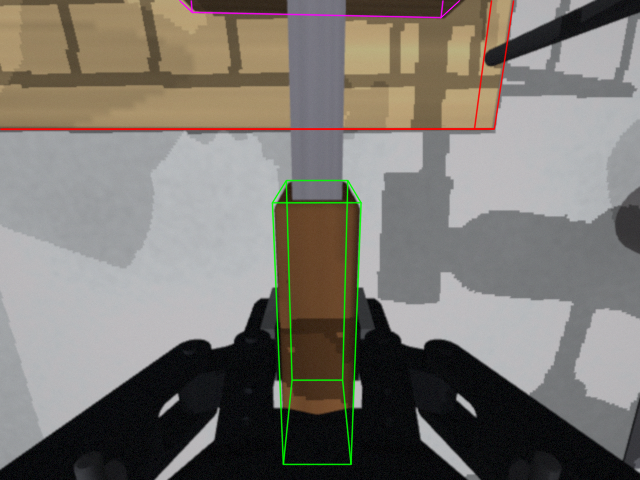

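View pics/v_scene.png

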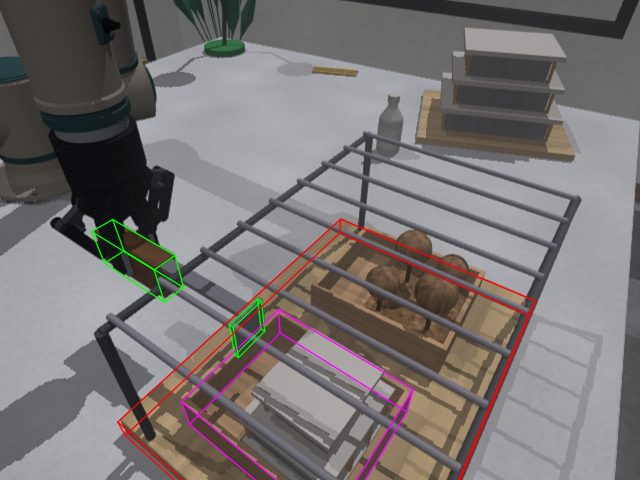

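View pics/v_side.png

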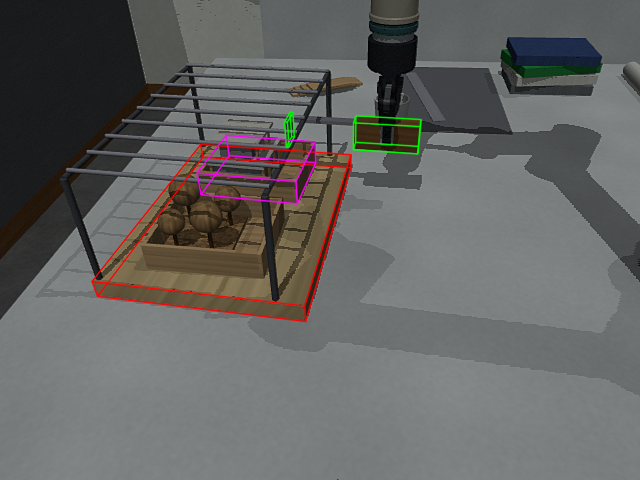

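The wireframes match: the bar is over the lip and the plate is above the free strip (scene about (247,328)). I'll lower it to foot z 0.044.

```bash
python3 -m inch '[[255,[0,0,0.015],[0,0,0]],[255,[0,0,0.03],[0,0,0]],[255,[0,0,0.04],[0,0,0]],[255,[0,0,0.05],[0,0,0]],[255,[0,0,0.06],[0,0,0]],[255,[0,0,0.067],[0,0,0]],[255,[0,0,0.067],[0,0,0]],[255,[0,0,0.067],[0,0,0]]]'; python3 ov.py w
```

```text
t: 7.8
eef_pos: [0.5094, -0.173, 0.057]
orientation: [[-0.07, -0.998, -0.001], [-0.998, 0.07, 0.0], [-0.0, 0.001, -1.0]]
wrist_force: [0.6, -0.4, -2.0]
width: 0.0271
hook [ 0.5102 -0.1731 -4.0239] foot 0.0438 force [ 0.6 -0.4 -2. ] plate [[ 0.6798 -0.185   0.0438]]
```

```bash
python3 -c "
import cv2
a=cv2.imread('pics/w_scene_raw.png')[260:460,130:330]; b=cv2.imread('pics/w_side.png')[90:220,230:430]
cv2.imwrite('pics/w2.png',cv2.resize(a,None,fx=3,fy=3)); cv2.imwrite('pics/w3.png',cv2.resize(b,None,fx=3,fy=3))"
```

```text
(no output)
```

View pics/w2.png

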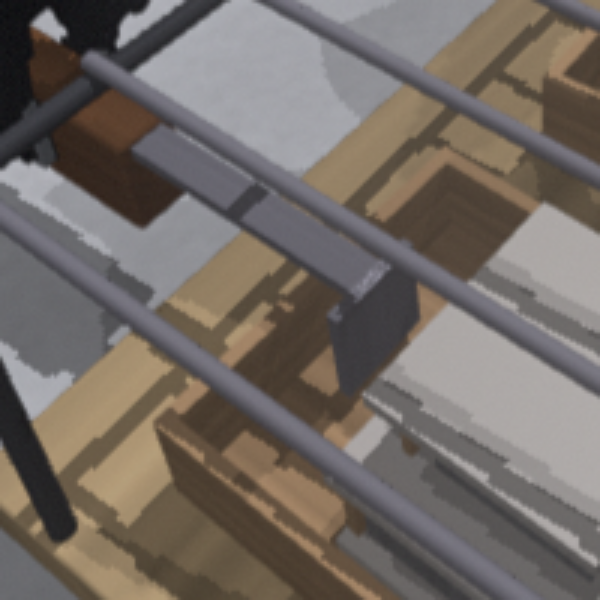

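View pics/w3.png

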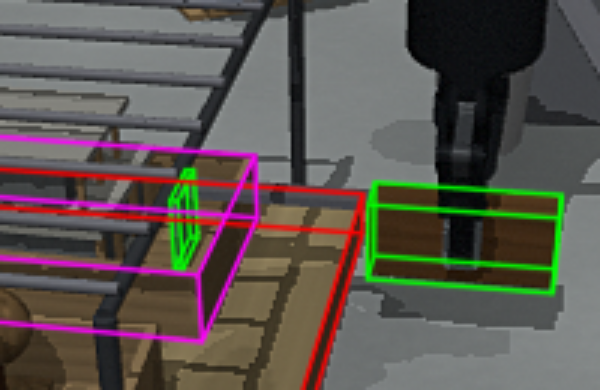

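The plate is inside the tray, behind the lip and clear of the house. I'll start the pull slowly.

```bash
python3 -m inch '[[255,[0,0.006,0],[0,0,0]],[255,[0,0.012,0],[0,0,0]],[255,[0,0.015,0],[0,0,0]],[255,[0,0.017,0],[0,0,0]],[255,[0,0.019,0],[0,0,0]],[255,[0,0.021,0],[0,0,0]],[255,[0,0.024,0],[0,0,0]],[255,[0,0.027,0],[0,0,0]],[255,[0,0.030,0],[0,0,0]],[255,[0,0.033,0],[0,0,0]],[255,[0,0.036,0],[0,0,0]],[255,[0,0.040,0],[0,0,0]],[255,[0,0.044,0],[0,0,0]],[255,[0,0.048,0],[0,0,0]],[255,[0,0.052,0],[0,0,0]],[255,[0,0.055,0],[0,0,0]],[255,[0,0.058,0],[0,0,0]],[255,[0,0.060,0],[0,0,0]],[255,[0,0.060,0],[0,0,0]]]'; python3 ov.py x
```

```text
t: 9.53
eef_pos: [0.449, -0.1688, 0.0573]
orientation: [[-0.07, -0.998, -0.001], [-0.998, 0.07, 0.0], [-0.0, 0.001, -1.0]]
wrist_force: [1.6, -0.2, -0.5]
width: 0.0271
hook [ 0.4498 -0.1688 -4.0305] foot 0.0441 force [ 1.6 -0.2 -0.5] plate [[ 0.6194 -0.1808  0.0441]]
```

View pics/x_wrist_raw.png

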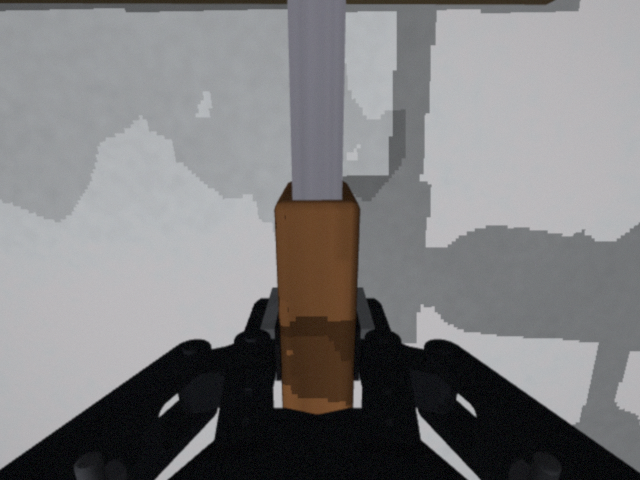

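View pics/x_scene_raw.png

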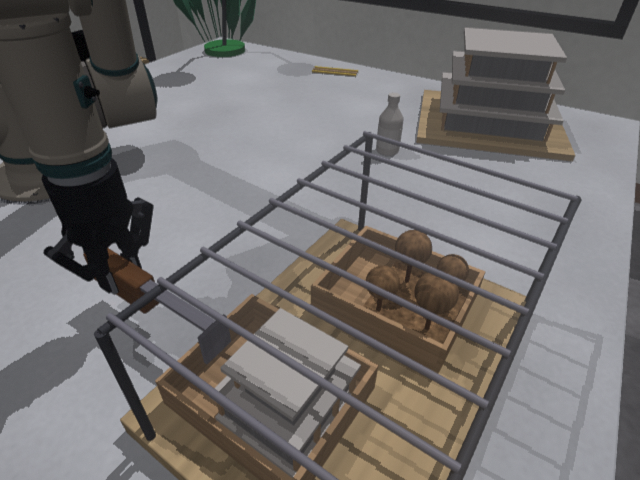

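View pics/x_side_raw.png

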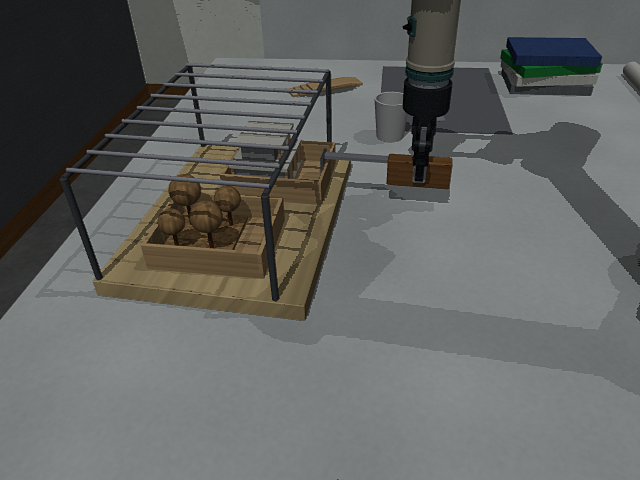

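The tray slides along level. I'll measure the remaining gap.

```bash
cat > crop.py <<'E'
import cv2,sys
def crop(f,x0,y0,x1,y1,k,out):
    im=cv2.imread(f"pics/{f}.png")[y0:y1,x0:x1]
    im=cv2.resize(im,None,fx=k,fy=k,interpolation=cv2.INTER_CUBIC)
    im=cv2.convertScaleAbs(im,alpha=1.4,beta=20)
    for x in range((x0+9)//10*10,x1,10):
        cv2.putText(im,str(x),((x-x0)*k,8),0,.3,(0,0,255));cv2.line(im,((x-x0)*k,10),((x-x0)*k,16),(0,0,255))
    for y in range((y0+9)//10*10,y1,10):
        cv2.putText(im,str(y),(0,(y-y0)*k+3),0,.3,(0,0,255));cv2.line(im,(22,(y-y0)*k),(28,(y-y0)*k),(0,0,255))
    cv2.imwrite(f"pics/{out}.png",im)
a=sys.argv; crop(a[1],*map(int,a[2:7]),a[7])
E
python3 crop.py x_side_raw 260 130 385 230 6 e1; python3 crop.py x_scene_raw 110 280 270 440 4 e2
```

```text
(no output)
```

View pics/e1.png

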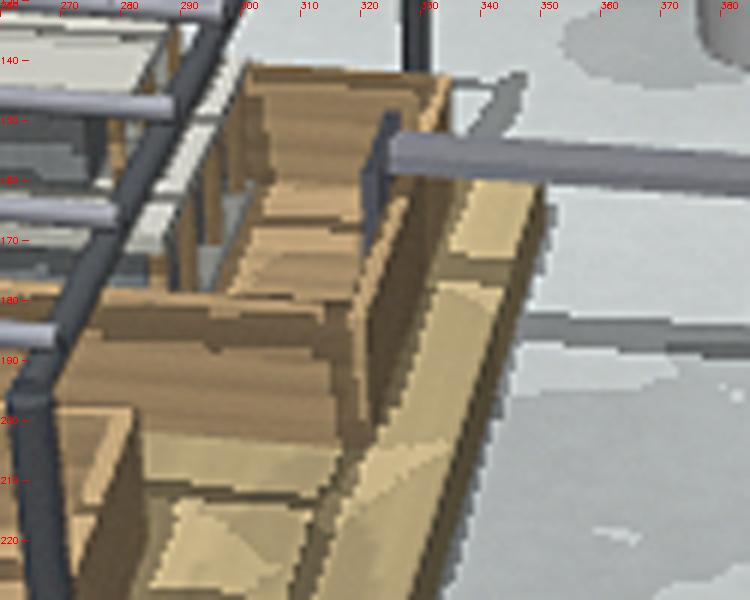

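View pics/e2.png

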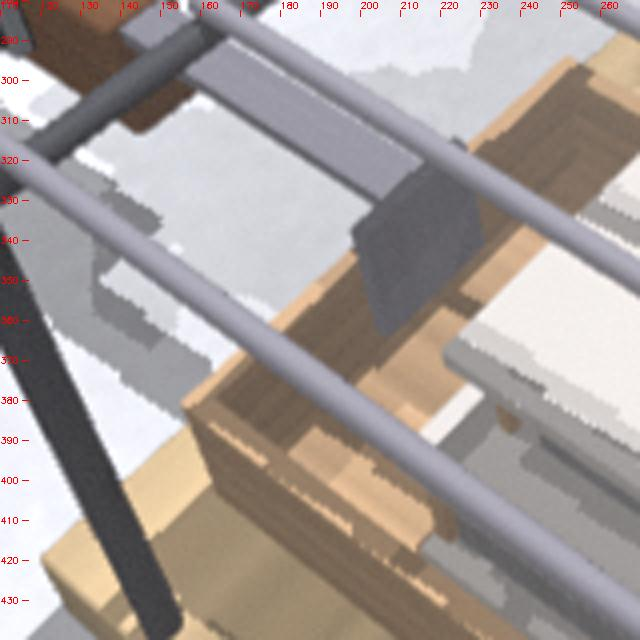

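```bash
cat > m3.py <<'E'
from h import *
def run(s,d):
    S,D=cam("scene"),cam("side")
    o=[(S,X,u) for X,u in s]+[(D,X,u) for X,u in d]
    SH=np.array([.7536,-.0867]); a=np.radians(-4.0); Rm=np.array([[np.cos(a),np.sin(a)],[-np.sin(a),np.cos(a)]])
    for nm,q in(("SD",o),("S",o[:len(s)]),("D",o[len(s):])):
        p,r=fit(q,[.69,-.187,-4],.03)
        fr=pose(p,[(-90,-75,0),(-90,75,0)],.03)[:,:2]
        print(nm,p.round(4),"gap ends",((1000*(fr-SH)@Rm.T)+[160,0]).round(1).tolist(),r.round(1).tolist())
    return fit(o,[.69,-.187,-4],.03)[0]
A,B,C,E=(-90,-75,45),(-90,-75,0),(-90,75,45),(-90,75,0)
E
python3 - <<'X'
from m3 import *
run([(A,(156,381.2)),(B,(165,403.7)),(C,(253,294.2))],[(C,(320.8,180.8)),(E,(321.3,203)),(A,(335,142.7))])
X
```

```text
SD [ 0.7015 -0.1854 -3.7322] gap ends [[25.2, -177.6], [24.5, -27.6]] [[-0.5, -0.0], [-0.3, 0.3], [-1.3, -0.2], [-0.9, 2.4], [-0.8, 2.5], [-0.7, 0.1]]
S [ 0.7024 -0.186  -4.3038] gap ends [[25.4, -177.2], [26.2, -27.2]] [[-0.0, -0.2], [0.1, 0.1], [-0.1, 0.1]]
D [ 0.7007 -0.192  -3.8206] gap ends [[24.8, -184.0], [24.4, -34.0]] [[-0.1, 0.5], [0.0, 0.4], [0.1, -1.4]]
```

All views agree: about 24.5 mm remain and the tray is straight, and the hook kinematics give 24.2 mm. I'll pull 20 mm and look again.

```bash
python3 -m inch '[[255,[0,0.003,0],[0,0,0]],[255,[0,0.006,0],[0,0,0]],[255,[0,0.009,0],[0,0,0]],[255,[0,0.012,0],[0,0,0]],[255,[0,0.015,0],[0,0,0]],[255,[0,0.018,0],[0,0,0]],[255,[0,0.020,0],[0,0,0]],[255,[0,0.020,0],[0,0,0]],[255,[0,0.020,0],[0,0,0]]]'; python3 ov.py y
python3 crop.py y_side_raw 260 130 385 230 6 e1; python3 crop.py y_scene_raw 110 280 270 440 4 e2
```

```text
t: 10.53
eef_pos: [0.4291, -0.1673, 0.0573]
orientation: [[-0.07, -0.998, -0.001], [-0.998, 0.07, 0.0], [-0.0, 0.001, -1.0]]
wrist_force: [-0.4, -0.2, -2.3]
width: 0.0271
hook [ 0.4299 -0.1673 -4.0233] foot 0.0441 force [-0.4 -0.2 -2.3] plate [[ 0.5994 -0.1793  0.0441]]
```

View pics/e1.png

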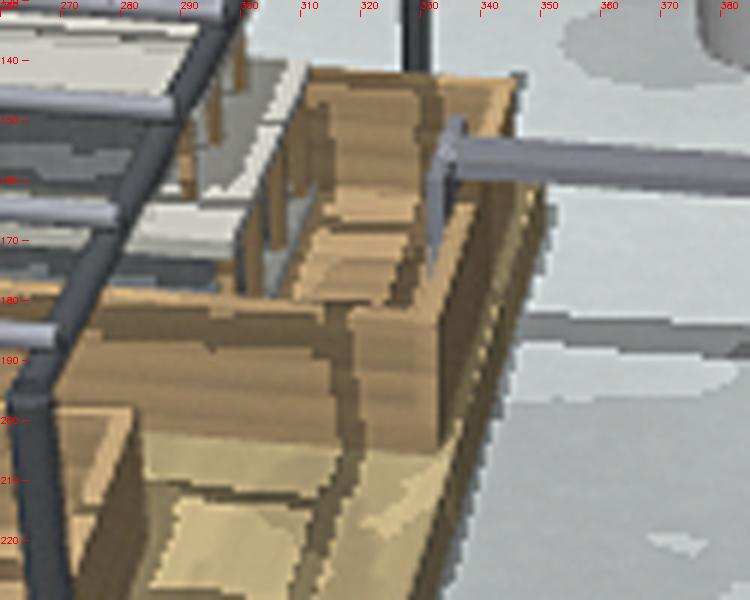

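View pics/e2.png

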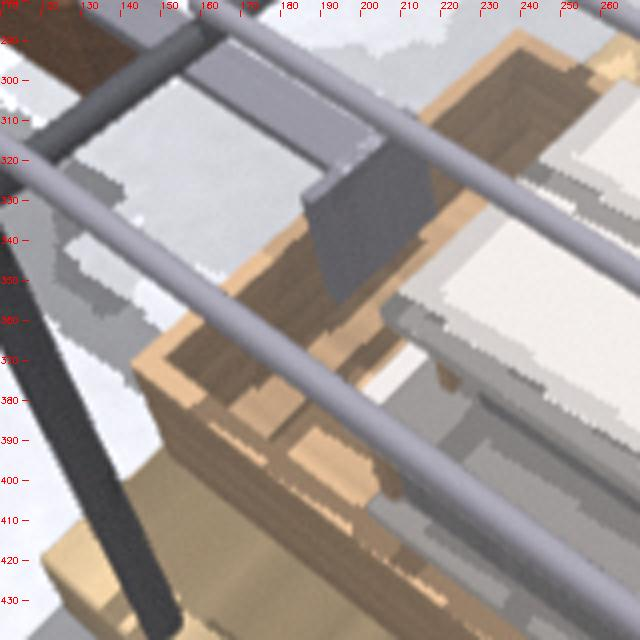

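```bash
python3 - <<'X'
from m3 import *
run([(A,(110+134/4,280+362/4)),(B,(110+170/4,280+455/4)),(C,(110+517/4,280+29/4))],[(C,(260+438/6,130+312/6)),(E,(333,205.2)),(A,(260+517/6,130+76/6))])
# edge line in side at points near tray ends
D=cam("side"); S=cam("scene")
for y in(-178,-28): print(proj(D,pose([.7536,-.0867,-4.0],[(-160,y,30)])).round(1),proj(D,pose([.7536,-.0867,-4.0],[(-155,y,30)])).round(1))
X
python3 - <<'X'
from m2 import *
X
```

```text
SD [ 0.6803 -0.1836 -3.513 ] gap ends [[4.2, -177.5], [3.0, -27.5]] [[-1.0, 0.4], [-0.2, 0.2], [-0.3, -0.6], [-0.6, 2.2], [-0.3, 1.3], [-1.0, 0.9]]
S [ 0.6808 -0.1834 -3.63  ] gap ends [[4.6, -177.1], [3.6, -27.1]] [[-0.5, 0.3], [0.3, 0.0], [0.3, -0.5]]
D [ 0.6794 -0.1895 -4.0386] gap ends [[3.1, -182.7], [3.2, -32.7]] [[-0.2, 0.6], [0.1, -0.3], [0.0, -0.3]]
[[347.3 164.4]] [[344.8 164.2]]
[[334.5 206.5]] [[331.6 206.2]]
house [ 0.7417 -0.1906 -5.0921] 
 [[-0.7, 0.1], [-0.7, -0.5], [-0.8, 0.5], [-1.2, -0.0], [-0.6, 0.7], [-0.9, -0.2], [-0.3, -0.4], [-0.2, -2.5]]
shelf [ 0.7536 -0.0867 -4.0985] 
 [[-3.2, 1.6], [-0.6, 0.1], [-1.0, 1.7], [-0.6, -1.0], [-0.1, -2.4]]
S [[0.7424, -0.1905, -5.3293], [0.7545, -0.0835, -3.9323]]
D [[0.7404, -0.1907, -4.9832], [0.7525, -0.0891, -4.1418]]
SD [[0.7416, -0.1899, -4.9533], [0.7536, -0.084, -3.9185]]
tray front in shelf frame [[  64.3 -177.9]
 [  65.6 -103. ]
 [  66.9  -28. ]]
lip world [[ 0.64543686 -0.25735772]
 [ 0.65209362 -0.18265372]
 [ 0.65875038 -0.10794972]] edge centre [[ 0.59400308 -0.0752744   0.03      ]]
```

Every estimate puts the remaining gap at 3–5 mm. I'll pull 4 mm and compare directly at the edge.

```bash
python3 -m inch '[[255,[0,0.001,0],[0,0,0]],[255,[0,0.002,0],[0,0,0]],[255,[0,0.003,0],[0,0,0]],[255,[0,0.004,0],[0,0,0]],[255,[0,0.004,0],[0,0,0]],[255,[0,0.004,0],[0,0,0]]]'; python3 ov.py z
python3 crop.py z_side_raw 310 130 370 220 8 e1; python3 crop.py z_scene_raw 110 280 270 440 4 e2
```

```text
t: 11.48
eef_pos: [0.4258, -0.1672, 0.0574]
orientation: [[-0.07, -0.998, 0.0], [-0.998, 0.07, -0.0], [0.0, -0.0, -1.0]]
wrist_force: [0.7, 0.2, -2.4]
width: 0.0272
hook [ 0.4266 -0.1673 -4.0276] foot 0.0442 force [ 0.7  0.2 -2.4] plate [[ 0.5962 -0.1792  0.0442]]
```

View pics/e1.png

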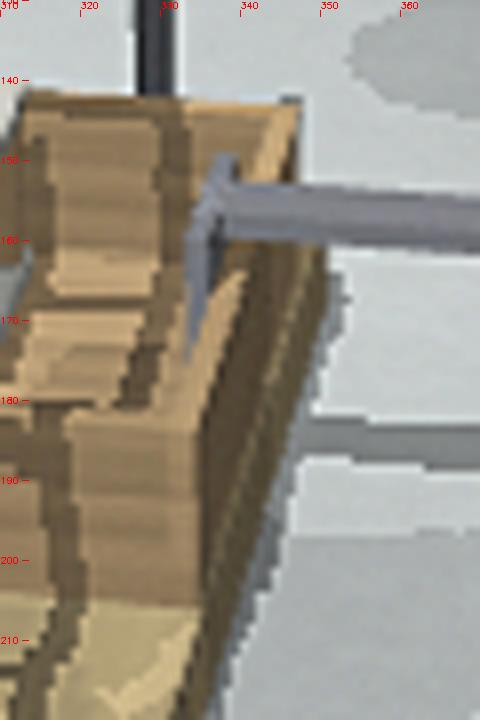

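View pics/e2.png

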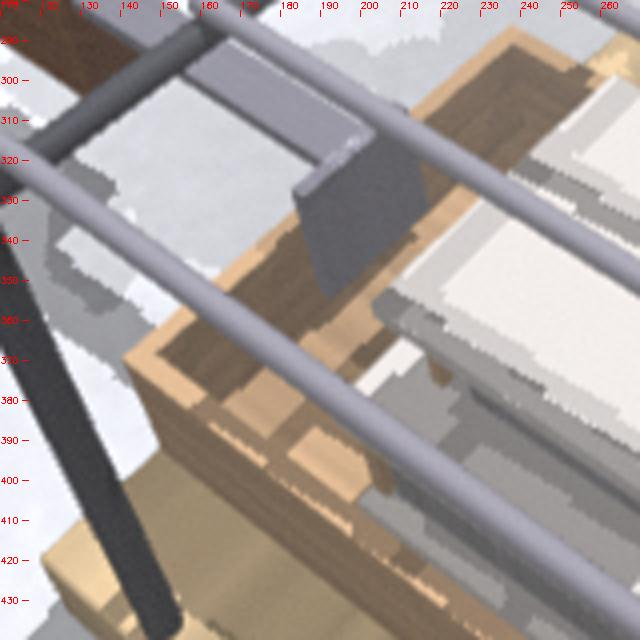

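A thin deck strip of about 1 px (1–1.5 mm) is still visible in front of the tray, at side (335–347, 160–206). I'll pull slightly more.

```bash
python3 -m inch '[[255,[0,0.001,0],[0,0,0]],[255,[0,0.0015,0],[0,0,0]],[255,[0,0.0015,0],[0,0,0]],[255,[0,0.0015,0],[0,0,0]]]'; python3 ov.py z2
python3 crop.py z2_side_raw 310 130 370 220 8 e1
```

```text
t: 11.97
eef_pos: [0.4243, -0.1671, 0.0574]
orientation: [[-0.07, -0.998, 0.0], [-0.998, 0.07, -0.0], [0.0, -0.0, -1.0]]
wrist_force: [1.4, -0.8, -2.4]
width: 0.0272
hook [ 0.4251 -0.1672 -4.0226] foot 0.0442 force [ 1.4 -0.8 -2.4] plate [[ 0.5947 -0.1791  0.0442]]
```

View pics/e1.png

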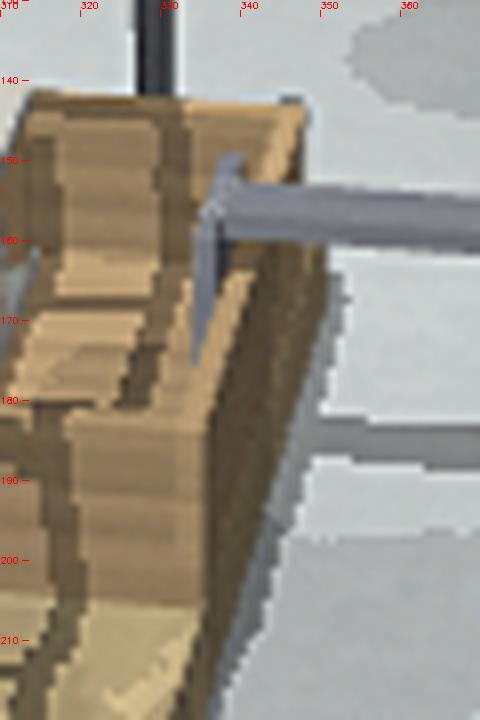

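The strip is gone evenly along the lip, so the front is level and straight. I'll unhook: forward 15 mm, up, then back out.

```bash
python3 -m inch '[[255,[0,-0.004,0],[0,0,0]],[255,[0,-0.010,0],[0,0,0]],[255,[0,-0.015,0],[0,0,0]],[255,[0,-0.016,0],[0,0,0]],[255,[0,-0.016,-0.01],[0,0,0]],[255,[0,-0.016,-0.025],[0,0,0]],[255,[0,-0.016,-0.045],[0,0,0]],[255,[0,-0.016,-0.065],[0,0,0]],[255,[0,-0.016,-0.08],[0,0,0]],[255,[0,-0.016,-0.085],[0,0,0]],[255,[0,-0.005,-0.085],[0,0,0]],[255,[0,0.01,-0.085],[0,0,0]],[255,[0,0.03,-0.085],[0,0,0]],[255,[0,0.04,-0.085],[0,0,0]],[255,[0,0.04,-0.085],[0,0,0]]]'; python3 ov.py r
python3 crop.py r_side_raw 310 130 370 220 8 e1; python3 crop.py r_scene_raw 100 270 260 430 4 e2
```

```text
t: 13.37
eef_pos: [0.3805, -0.1627, 0.141]
orientation: [[-0.071, -0.997, -0.005], [-0.997, 0.071, 0.002], [-0.002, 0.005, -1.0]]
wrist_force: [0.1, 0.4, -1.6]
width: 0.0274
hook [ 0.3813 -0.1628 -4.074 ] foot 0.1278 force [ 0.1  0.4 -1.6] plate [[ 0.5509 -0.1749  0.1278]]
```

View pics/e1.png

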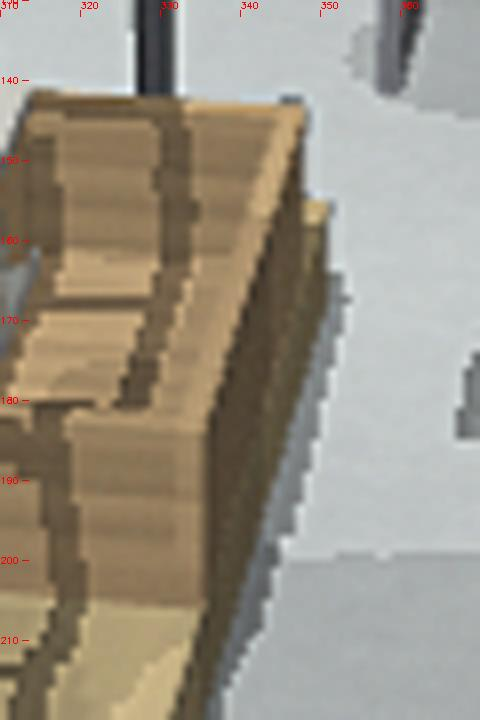

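View pics/r_wrist_raw.png

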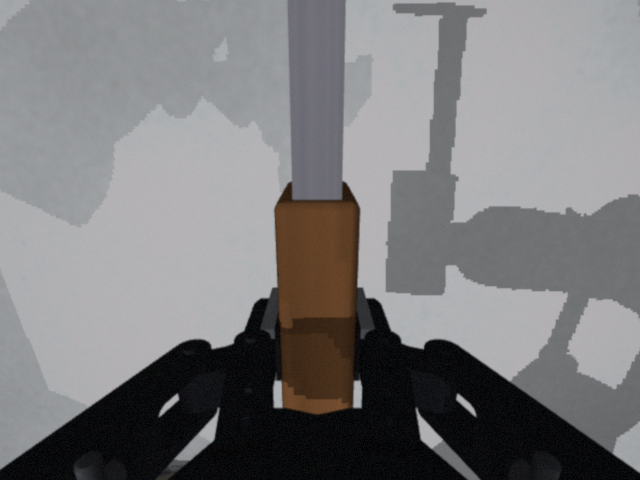

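View pics/e2.png

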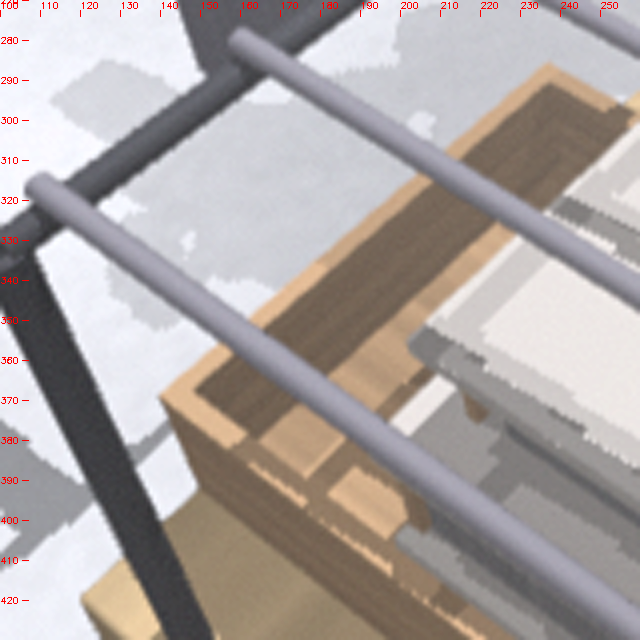

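The tray is released and stays level. Before putting the hook away I'll check the edge from above with the wrist camera.

```bash
python3 -m inch '[[255,[0,0,-0.03],[0,0,0]],[255,[0,0,-0.06],[0,0,0]],[255,[0,-0.015,-0.09],[0,0,0]],[255,[0,-0.03,-0.11],[0,0,0]],[255,[0,-0.04,-0.11],[0,0,0]],[255,[0,-0.04,-0.11],[0,0,0]],[255,[0,-0.04,-0.11],[0,0,0]],[255,[0,-0.04,-0.11],[0,0,0]]]'; python3 ov.py q
python3 crop.py q_wrist_raw 120 0 520 120 2 e3
```

```text
t: 14.18
eef_pos: [0.4227, -0.1663, 0.2502]
orientation: [[-0.07, -0.998, -0.004], [-0.998, 0.07, 0.002], [-0.002, 0.005, -1.0]]
wrist_force: [-0.6, 0.8, -2.0]
width: 0.0271
hook [ 0.4235 -0.1663 -4.003 ] foot 0.237 force [-0.6  0.8 -2. ] plate [[ 0.5931 -0.1782  0.237 ]]
```

View pics/q_wrist_raw.png

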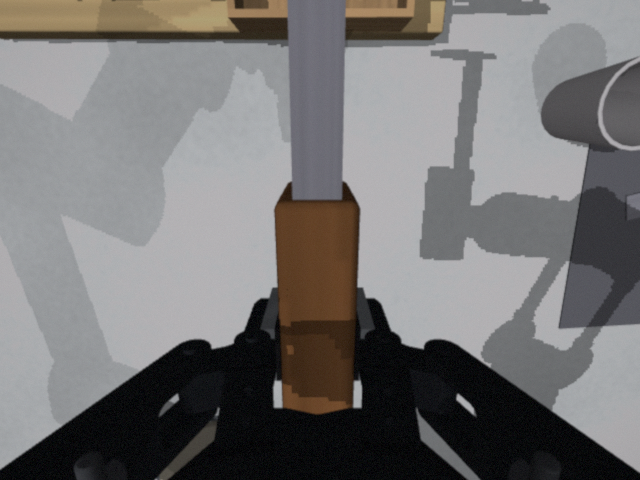

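View pics/e3.png

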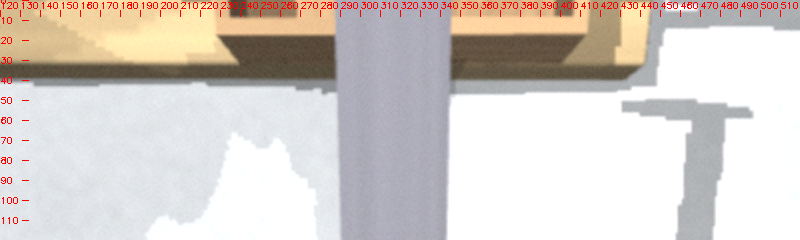

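The wrist view shows the tray's front foot line (row about 32, columns 240–400) coinciding with the deck's front edge (row about 32) at both ends, so it is level and straight to about 1 mm. Returning the hook.

```bash
python3 -m inch '[[255,[0,0.02,0],[0,0,0]],[255,[0,0.046,0],[0,0,0]],[255,[-0.02,0.046,0.01],[0,0,-0.12]],[255,[-0.04,0.046,0.02],[0,0,-0.24]],[255,[-0.06,0.046,0.03],[0,0,-0.36]],[255,[-0.08,0.046,0.04],[0,0,-0.48]],[255,[-0.1,0.046,0.05],[0,0,-0.6]],[255,[-0.12,0.046,0.06],[0,0,-0.72]],[255,[-0.142,0.046,0.07],[0,0,-0.84]],[255,[-0.142,0.046,0.08],[0,0,-0.96]],[255,[-0.142,0.046,0.09],[0,0,-1.08]],[255,[-0.142,0.046,0.1],[0,0,-1.2]],[255,[-0.142,0.046,0.11],[0,0,-1.32]],[255,[-0.142,0.046,0.11],[0,0,-1.44]],[255,[-0.142,0.046,0.11],[0,0,-1.56]],[255,[-0.142,0.046,0.11],[0,0,-1.64]],[255,[-0.142,0.046,0.11],[0,0,-1.64]],[255,[-0.142,0.046,0.11],[0,0,-1.64]]]'
```

```text
t: 15.83
eef_pos: [0.3879, -0.0222, 0.1421]
orientation: [[1.0, -0.003, -0.0], [-0.003, -1.0, -0.0], [-0.0, 0.0, -1.0]]
wrist_force: [0.4, 0.5, -1.6]
width: 0.0272
```

```bash
python3 -m inch '[[255,[0,0,0],[0,0,-0.12]],[255,[0,0,0],[0,0,-0.24]],[255,[0,0,0],[0,0,-0.36]],[255,[0,0,0],[0,0,-0.48]],[255,[0,0,0],[0,0,-0.6]],[255,[0,0,0],[0,0,-0.72]],[255,[0.01,0,0],[0,0,-0.84]],[255,[0.02,0,0],[0,0,-0.96]],[255,[0.03,-0.005,0.02],[0,0,-1.08]],[255,[0.04,-0.005,0.04],[0,0,-1.2]],[255,[0.05,-0.005,0.06],[0,0,-1.32]],[255,[0.06,-0.005,0.08],[0,0,-1.44]],[255,[0.06,-0.005,0.09],[0,0,-1.56]],[255,[0.06,-0.005,0.1],[0,0,-1.642]],[255,[0.06,-0.005,0.11],[0,0,-1.642]],[255,[0.06,-0.005,0.11],[0,0,-1.642]],[255,[0.06,-0.005,0.11],[0,0,-1.642]]]'; python3 ov.py s
```

```text
t: 17.25
eef_pos: [0.448, -0.0172, 0.032]
orientation: [[-0.068, 0.998, -0.001], [0.998, 0.068, 0.0], [0.0, -0.001, -1.0]]
wrist_force: [-0.0, 0.1, -2.5]
width: 0.027
hook [ 4.472000e-01 -1.730000e-02 -1.760744e+02] foot 0.0188 force [-0.   0.1 -2.5] plate [[ 0.2776 -0.0289  0.0188]]
```

View pics/s_side.png

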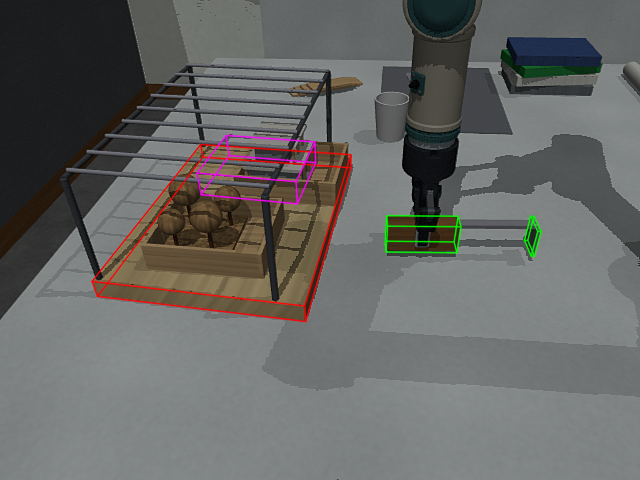

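```bash
python3 -m inch '[[255,[0,0,0.006],[0,0,0]],[255,[0,0,0.012],[0,0,0]],[255,[0,0,0.015],[0,0,0]],[255,[0,0,0.0165],[0,0,0]],[255,[0,0,0.0175],[0,0,0]],[255,[0,0,0.018],[0,0,0]],[255,[0,0,0.0185],[0,0,0]],[255,[0,0,0.0185],[0,0,0]],[255,[0,0,0.0185],[0,0,0]]]'
```

```text
t: 18.15
eef_pos: [0.4484, -0.0173, 0.0139]
orientation: [[-0.07, 0.998, 0.0], [0.998, 0.07, -0.0], [-0.0, 0.0, -1.0]]
wrist_force: [0.9, 0.5, -1.3]
width: 0.0272
```

```bash
python3 -m inch '[[255,[0,0,0.0005],[0,0,0]],[255,[0,0,0.001],[0,0,0]],[255,[0,0,0.001],[0,0,0]],[255,[0,0,0.001],[0,0,0]]]'
```

```text
t: 18.48
eef_pos: [0.4484, -0.0173, 0.0131]
orientation: [[-0.07, 0.998, 0.001], [0.998, 0.07, -0.0], [-0.0, 0.0, -1.0]]
wrist_force: [-0.4, -0.4, 2.6]
width: 0.0269
```

The table now carries the hook (force changed from -2.5 to +2.6 N). I'll release it and rise.

```bash
python3 -m inch '[[180,[0,0,0],[0,0,0]],[120,[0,0,0],[0,0,0]],[60,[0,0,0],[0,0,0]],[0,[0,0,0],[0,0,0]],[0,[0,0,0],[0,0,0]],[0,[0,0,0],[0,0,0]],[0,[0,0,0],[0,0,0]],[0,[0,0,0],[0,0,0]],[0,[0,0,-0.01],[0,0,0]],[0,[0,0,-0.03],[0,0,0]],[0,[0,0,-0.06],[0,0,0]],[0,[0,0,-0.1],[0,0,0]],[0,[0,0,-0.14],[0,0,0]],[0,[0,0,-0.18],[0,0,0]],[0,[0,0,-0.2],[0,0,0]],[0,[0,0,-0.2],[0,0,0]],[0,[0,0,-0.2],[0,0,0]]]'; python3 - <<'E'
from h import *
for n in("side","scene","wrist"):
    d=cam(n); im=d["pixels"][:,:,::-1].copy(); cv2.imwrite(f"pics/f_{n}_raw.png",im); draw(im,d,HOOK,[.4469,-.0169,183.88],0,(0,255,0)); draw(im,d,SHELF,[.7536,-.0867,-4.0],0,(0,0,255)); draw(im,d,TRAY[:12],[.7586,.0203,1.83],.03,(255,255,0)); cv2.imwrite(f"pics/f_{n}.png",im)
for n in("side","scene"):
    a=cv2.imread(f"pics/u_{n}.png").astype(int); b=cv2.imread(f"pics/f_{n}_raw.png").astype(int); 
    print(n)
E
python3 crop.py f_side_raw 310 130 370 220 8 e1
```

```text
t: 19.9
eef_pos: [0.4488, -0.0173, 0.2138]
orientation: [[-0.07, 0.998, 0.003], [0.998, 0.07, -0.001], [-0.001, 0.003, -1.0]]
wrist_force: [-0.4, 0.6, -0.6]
width: 0.0855
side
scene
```

View pics/f_side.png

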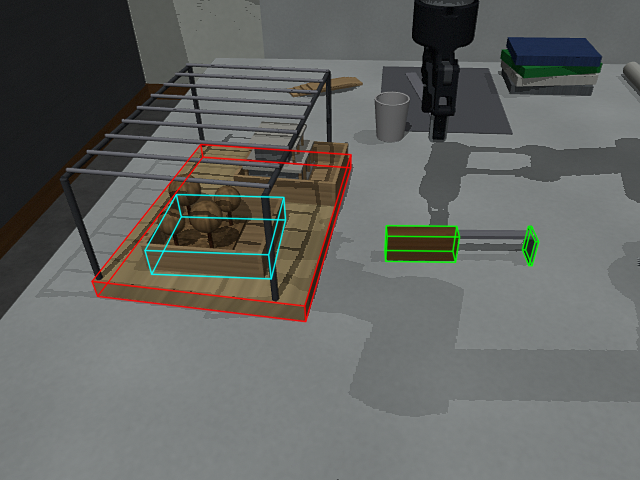

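View pics/f_scene_raw.png

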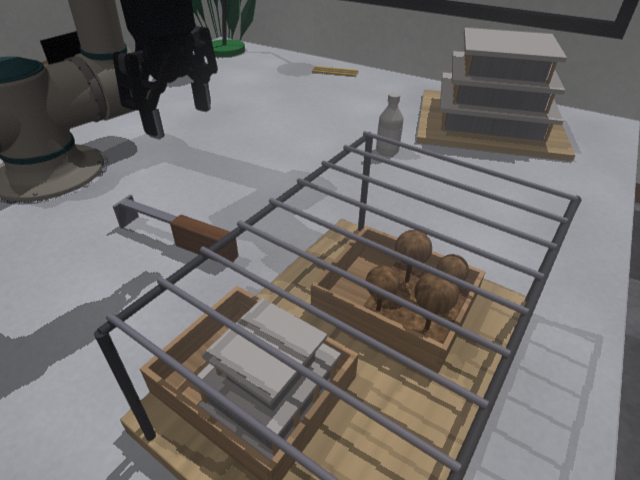

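View pics/f_wrist_raw.png

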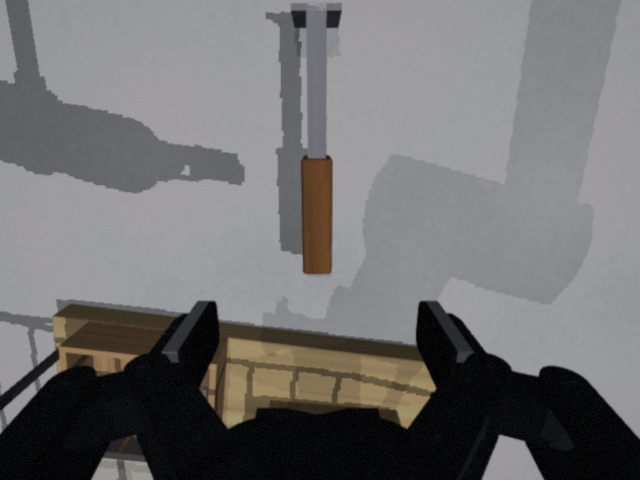

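View pics/e1.png

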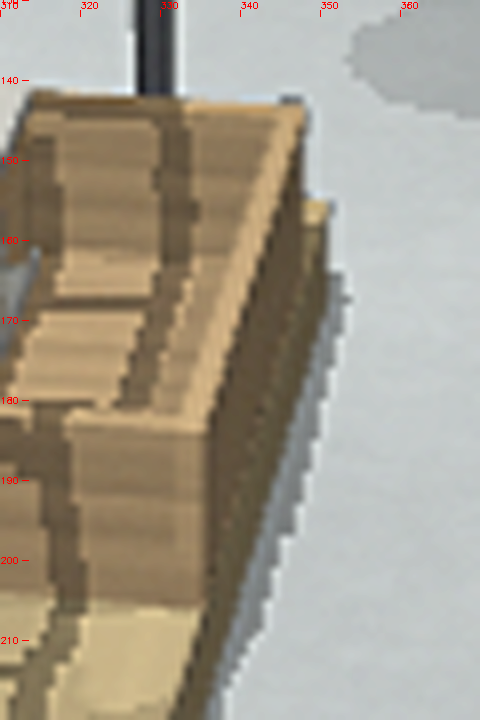

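The hook stands exactly where it was and the gripper is clear. The house tray is level with the edge, and the tree tray sits at the same pixels as before. Handing in.

```bash
python3 -c "
from rig import order,observe
print(order.job_done(), observe()['t'])"
```

```text
the job is handed in; nothing more can be done
the job is handed in; nothing more can be done
```

I hooked the house tray's lip and dragged the tray forward until its front was level with the shelf's front edge. I then set the hook back down where it had stood and let go. The job was handed in at about 20 s of the 54 s allowed, and I got no verdict back.

- **House tray:** The side and overhead wrist views show its front foot line on the deck edge at both ends, to about 1 mm, and straight to within about 0.5°. It stayed flat in every picture, and only the hook touched it.
- **Tree tray:** It sits at the same place in the pictures as at the start. My position fit for it was poor, up to about 12 pixels off, so this is judged by eye.
- **Hook:** It stands upright, facing its original way, and its outline matches the starting pose to about 1 mm in the side view. The gripper is open and about 20 cm above it.
- **Checks that disagreed:** During the last part of the pull, different estimates of the remaining gap ranged from 3 to 5 mm. The shelf's near corner also fitted about 3 pixels off in the scene view. I settled the final position by looking at the edge directly, not from those numbers.

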